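# Work the jammed wedge out from under the tilt-out bin and lay it on its rest

### The arm

A 6-joint arm with a two-finger parallel gripper is mounted at the origin on the work surface. World frame = base frame: x ahead of the robot, y to its left, z up, the work surface at z = 0. Lengths are in m, angles in rad, forces in N, time in s.
With the tool pointing down it reaches from about 0.375 to 0.925 m from the base axis. Payload 5.7 kg.
Tool frame: the origin (TCP) lies between the finger pads; the fingertips stand 11 mm ahead of it and the grasp point (between the pads) lies 8 mm behind it; y points along the fingers, x is the direction in which the jaws open and shut, and the axes are right-handed (so a half turn about y gives the same grasp; the last joint's range is limited). The gripper opens to 88 mm and grips with 3 to 60 N. Pads are 20 mm wide; open, the fingers measure 115 mm over their backs; the gripper's body (75 mm by 178 mm) begins 61 mm behind the grasp point.
Start: joints at [1.135, 0.359, 1.51, -0, 1.272, -0.115], TCP at [0.189, 0.569, 0.212] pointing down, gripper open.
Joint ranges: [-2.97, 2.97], [-1.01, 2.36], [0.21, 2.38], [-0.96, 4.11], [0.2, 2.71], [-2.98, 2.98]. Speed limits (rad/s): [2.39, 2.39, 3.14, 3.14, 3.14, 3.14].

### API

Orientations are given as a rotation vector (axis times angle).
In Python, from station import * gives the robot as it stands. Calls block until the motion is done:
- movep(position, orientation): joint-space move of the TCP to a pose.
- line_to(position, velocity=0.15, orientation=None): straight line of the TCP; orientation=None keeps the orientation; velocity is the mean speed in m/s.
- goto_joints(angles): joint-space move.
- command_gripper(opening, strength=None): finger opening in m; strength is the grip in N (None keeps the last); returns when the fingers have stopped.
- hold(seconds).
- ik(position, orientation): joint angles nearest the present ones, or None.
- read_state(): the state.
- grab_frame(name): name is "scene" or "top" or "wrist"; returns a dict with "image" (400x640x3 uint8, red, green, blue), "range_z" (400x640 float32, m along the optical axis (not along the pixel's ray), 0 where there is no reading), "mtx" (3x3 intrinsics, pixels), "k1" (the pictures are not rectified: a ray, as slopes to the right and down, at radius r is drawn at 1 + k1 r^2 times it, then the intrinsics apply), "extrinsics" (4x4, takes a point from camera to world coordinates). Camera axes: x right, y down, z forward; pixel columns grow to the right and rows downward; lengths in m; the calibration is good to about 2 mm. A picture is of the moment at which its call begins.
A pose or a line that the arm cannot do raises PlanningError and nothing moves.
- hand_in(): hands the job in, once; it reports no verdict.
Trained networks look in a picture, given as the dict that the camera call returned (one of the last four; its "shot" number tells which), for a name from the list of things; names that differ only in an ending like _2 or _b are one class to them, and where a whole thing is asked for, a point or a joint stands for the part that bears it (a point fixed in the world has none). Each returns a list of dicts, best first, with "p" (0 to 1); they miss things now and then, are a little off and sometimes report something else, mostly with a low value. They report only what shows in the picture. A call takes as long as a camera call.
- search_frame(picture, label): "position" ([x, y, z] in m, in the coordinates of the camera as it stood for that picture, good to about 4 mm: the middle of the surface that is visible of it).
The state is a dict: "t": time; "joint_positions": joint angles; "joint_velocities": joint speeds; "effort": joint torques, N m; "position": TCP position; "tcp_rot": TCP orientation; "wrist_force": force on the tool from outside, world axes, zero at the start; "moment": the same for the moment, N m; "width": finger opening in m.
Only numpy, scipy, OpenCV 4.12 (cv2) and the standard library are available. Lean on these libraries where they do the work, as an engineer would, in place of code of your own. Each camera call takes 0.05 s, during which the arm holds its last target.

### The job

The tilt-out bin is held ajar by a wooden wedge jammed tight under it; the case only stands loosely on its runner board, so hauling on the wedge drags the case along. Work the wedge loose with small side-to-side pulls until it slides free and the bin drops shut, leaving the case where it stands, then lower its round handle into the two notches of the wooden rest, let it settle fully down in both before letting go, and leave it lying there. Leave all the other things on the counter alone.

Things in the scene. Friction and masses are not known exactly. Their poses are not given: they have to be found in the camera images.
- wedge_handle (a point): Pale wood wedge, 200 mm, 220 g: round handle (diameter 28, length 105 mm) with a steel band where the flat blade begins. This point: centre of the handle, on its axis; x along the axis to the blade, z up as it lies jammed. The blade begins 52.5 mm from here; centre of mass about 12 mm from here towards it. At first the blade is in the mouth, the handle sticks out level 32 mm above the counter.
- wedge_tip (a point): Tip of the wedge's blade, on its centre line, 147.5 mm from the handle's centre, 7 mm above the blade's underside; same axes. The blade is 95 mm long, 36 mm wide and tapers in height from 34 mm at the handle to 15 mm at the tip.
- case_mouth (a point): Wooden bin case, 180 deep, 210 wide, 125 mm high. Its wall facing the robot has a mouth 62 wide, 40 mm high at floor level; the wedge goes in there, under the bin. This point: middle of the mouth's sill, outer face of the wall, 16 mm above the counter; x into the case (wedge comes out to -x), y along the wall, which spans 65 mm to +y, 135 to -y. Blade can shift sideways about 13 mm.
- case (a joint): How far the case has slid on its runner board, m: 0 at the start, positive towards the robot (-x of case_mouth). It stands by friction and slides if pulled along x with more than about 12 N; it cannot go sideways or turn. Pulling the jammed wedge straight out takes 17 to 25 N.
- bin (a joint): Tilt of the bin, rad: 0 shut, about 0.13 with the wedge in. A rail under it, above the mouth's centre line from 20 mm inside, presses the wedge on the case floor with about 20 N, less as thinner blade comes under it. The sprung bin drops shut by itself once the wedge is out. Two steel dabbas stand in it.
- rest_seat (a point): Wooden rest fixed to the counter: base 100 x 75 mm, two X-shaped ends 70 mm apart (each 10 mm thick) with V notches in line, open 80 degrees, tops 61 mm above the counter. This point: where the handle's centre lies once settled, midway between the ends, 52 mm above the counter; x along the notches, z up. Handle centred along it to about 1 cm, either way round; 60 mm between ends for fingers.
- mortar: Bystander: white ceramic mortar, 112 mm across the rim, 85 mm high, with a dark wooden pestle standing in it that leans towards its +y and reaches 135 mm high, 60 mm off centre. Origin at its underside.
- tumbler: Bystander: glass tumbler upside down, 74 mm across, 115 mm high. Origin at its underside.
- funnel: Bystander: black plastic funnel standing mouth down, 96 mm across, 105 mm high. Origin at its underside.
- jar: Bystander: brown glass jar with a steel lid, 68 mm across, 110 mm high. Origin at its underside.
- dabba: Bystander: closed steel dabba, 88 mm across, 98 mm high. Origin at its underside.
- tongs: Bystander: steel tongs lying flat, 180 mm long along x, 50 mm wide, 14 mm high. Origin at the middle, on the counter.

How it is judged:
On the way, in this order (a step that is already met when the one before it is completed fails the run):
1. the wedge's tip is out of the case mouth and the bin has dropped shut (x of wedge_tip in the frame of case_mouth below 0 m and value of joint bin below 0.03 rad), for 0.1 s.
2. the handle lies fully down in both notches while still held by the fingers (x of wedge_handle in the frame of rest_seat between -0.014 and 0.014 m and y of wedge_handle in the frame of rest_seat between -0.006 and 0.006 m and z of wedge_handle in the frame of rest_seat between -0.006 and 0.006 m and angle between the x axis of wedge_handle and the x axis of rest_seat, either way round below 0.12 rad and contact force between the fingers and wedge above 0.5 N), for 0.15 s.
At the end, for the whole second after the job is handed in: The wedge lies released and at rest with its handle down in both notches of the rest (within 6 mm in height and across, 14 mm along, 0.12 rad), the bin is shut (under 0.03 rad) and the case is within 8 mm of its place (x of wedge_handle in the frame of rest_seat between -0.014 and 0.014 m and y of wedge_handle in the frame of rest_seat between -0.006 and 0.006 m and z of wedge_handle in the frame of rest_seat between -0.006 and 0.006 m and angle between the x axis of wedge_handle and the x axis of rest_seat, either way round below 0.12 rad and value of joint bin below 0.03 rad and value of joint case between -0.008 and 0.008 m and linear speed of wedge below 0.02 m/s and contact force between the fingers and wedge below 0.05 N); the robot touches nothing.
It fails at once if the case is dragged more than 8 mm along its runner board (value of joint case above 0.008 m or value of joint case below -0.008 m).
It fails at once if a bystander is shifted more than 30 mm or tipped (distance of any of mortar, tumbler, funnel, jar, dabba, tongs from where it was at the start of the episode above 0.03 m or angle between any of mortar, tumbler, funnel, jar, dabba, tongs's own z axis and vertical above 0.4 rad).
It also fails if it takes over 54 s, if anything falls off the work surface, if the arm or the gripper's body presses on something with over 40 N, if the wrist force passes 120 N, or if a joint passes its speed limit or range.

## Working session

There is one attempt and no reset: what is moved stays moved. The work goes in short steps, each a Python script; the robot and the scene stay as the last script left them, time stands still between calls to the robot, and variables do not carry over. Pictures are saved under pics/ and viewed, and the job is handed in when it is done.

```bash
ls; mkdir -p pics; cat > h.py <<'E'
from station import *
import numpy as np, cv2
from scipy.spatial.transform import Rotation as R
def snap(name,fn):
    f=grab_frame(name); cv2.imwrite('pics/'+fn,f["image"][:,:,::-1]); return f
def cloud(f):
    h,w=f["range_z"].shape
    u,v=np.meshgrid(np.arange(w),np.arange(h))
    K=np.array(f["mtx"]); xd=(u-K[0,2])/K[0,0]; yd=(v-K[1,2])/K[1,1]
    x,y=xd.copy(),yd.copy()
    for _ in range(10):
        s=1+f["k1"]*(x*x+y*y); x=xd/s; y=yd/s
    z=f["range_z"]; P=np.stack([x*z,y*z,z],-1); E=np.array(f["extrinsics"])
    W=P@E[:3,:3].T+E[:3,3]; W[z<=0]=np.nan
    return W
def tow(f,p):
    E=np.array(f["extrinsics"]); return E[:3,:3]@np.array(p)+E[:3,3]
E
python3 - <<'E'
from h import *
for n in("scene","top"):
    f=snap(n,n+'1.png'); np.save(n+'1.npy',cloud(f))
    print(n,np.round(np.array(f["extrinsics"]),2).tolist())
    for l in["wedge_handle","wedge_tip","case_mouth","case","rest_seat","mortar","tumbler","funnel","jar","dabba","tongs"]:
        try: print(l,[(np.round(tow(f,d["position"]),3).tolist(),round(d["p"],2)) for d in search_frame(f,l)[:2]])
        except Exception as e: print(l,e)
s=read_state(); print(s["t"],s["tcp_rot"],s["wrist_force"])
E
```

```text
pics
scene [[-0.65, 0.65, -0.39, 1.01], [0.76, 0.55, -0.35, 0.39], [-0.01, -0.53, -0.85, 1.0], [0.0, 0.0, 0.0, 1.0]]
wedge_handle [([0.61, 0.089, 0.041], 0.79)]
wedge_tip []
case_mouth [([0.755, 0.01, 0.116], 0.55)]
case [([0.754, 0.008, 0.109], 0.56)]
rest_seat [([0.494, 0.294, 0.012], 0.61)]
mortar [([0.533, -0.292, 0.072], 0.58)]
tumbler [([0.584, 0.491, 0.102], 0.95), ([0.751, 0.013, 0.115], 0.71)]
funnel [([0.772, 0.241, 0.029], 0.95)]
jar [([0.763, -0.23, 0.085], 0.65)]
dabba [([0.57, -0.483, 0.088], 0.9)]
tongs [([0.435, 0.002, 0.014], 0.87), ([0.774, 0.238, 0.03], 0.21)]
top [[-0.01, -0.99, 0.12, 0.44], [-1.0, 0.01, 0.0, -0.0], [-0.01, -0.12, -0.99, 1.47], [0.0, 0.0, 0.0, 1.0]]
wedge_handle [([0.616, 0.075, 0.043], 0.49)]
wedge_tip [([0.622, 0.077, 0.043], 0.69), ([0.494, 0.294, 0.009], 0.16)]
case_mouth [([0.752, -0.005, 0.084], 0.71)]
case [([0.745, -0.006, 0.089], 0.91)]
rest_seat [([0.496, 0.292, 0.01], 0.64)]
mortar [([0.533, -0.301, 0.065], 0.62)]
tumbler [([0.565, 0.479, 0.107], 0.92)]
funnel [([0.755, 0.229, 0.027], 0.62)]
jar [([0.75, -0.243, 0.113], 0.58)]
dabba [([0.556, -0.495, 0.098], 0.94)]
tongs [([0.427, 0.005, 0.013], 0.51)]
1.2 [-1.34409616 -0.96962895  0.96972378] [ 0.26779395 -0.31472094 -0.70742982]
```

View pictures.

View pics/scene1.png

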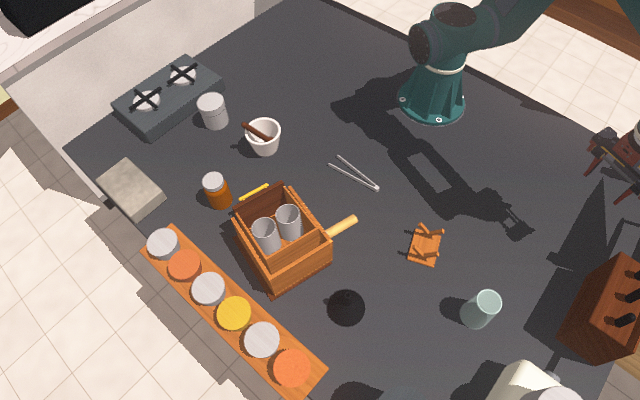

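View pics/top1.png

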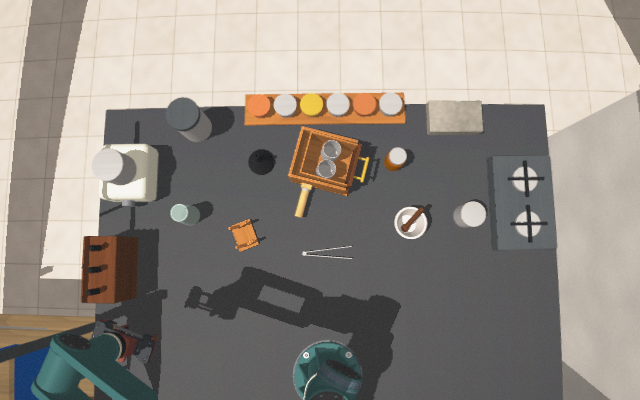

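```bash
python3 - <<'E'
import numpy as np
from scipy.spatial.transform import Rotation as R
print(R.from_rotvec([-1.34409616,-0.96962895,0.96972378]).as_matrix().round(3))
for n in("scene","top"):
    P=np.load(n+'1.npy').reshape(-1,3); P=P[~np.isnan(P[:,0])]
    m=(P[:,2]>.03)&(P[:,2]<.06)&(P[:,0]>.52)&(P[:,0]<.66)&(P[:,1]>0.03)&(P[:,1]<.14)
    Q=P[m]; c=Q.mean(0); w,v=np.linalg.eigh(np.cov(Q[:,:2].T)); print(n,len(Q),c.round(4),w**.5,v[:,1],Q.min(0),Q.max(0))
    d=v[:,1]*np.sign(v[0,1]); s=(Q[:,:2]-c[:2])@d; print(np.percentile(s,[0,2,98,100]), np.percentile(Q[:,2],[50,90,99]))
    m=(P[:,0]>.42)&(P[:,0]<.58)&(P[:,1]>.2)&(P[:,1]<.38)&(P[:,2]>.03)&(P[:,2]<.09)
    Q=P[m]; print('rest',len(Q),Q.mean(0),Q.min(0),Q.max(0))
E
```

```text
[[ 0.315 -0.    -0.949]
 [ 0.949 -0.     0.315]
 [-0.    -1.     0.   ]]
scene 319 [0.6071 0.0879 0.041 ] [0.00732419 0.02773888] [-0.96403066  0.26579106] [0.55788716 0.06223276 0.0302528 ] [0.65337042 0.11087752 0.04916196]
[-0.04812063 -0.04589556  0.04526713  0.04760733] [0.04176081 0.0453969  0.04732308]
rest 267 [0.49790488 0.295068   0.04980672] [0.45102721 0.24773634 0.03014233] [0.54613106 0.34002237 0.06552115]
top 231 [0.6096 0.0797 0.0414] [0.00805102 0.03088971] [-0.95737873  0.28883553] [0.5560907  0.05089922 0.03006551] [0.65918506 0.10533482 0.05433945]
[-0.05287913 -0.05114212  0.05075413  0.05353207] [0.0413633  0.04685715 0.05127465]
rest 127 [0.49500858 0.29264438 0.05024367] [0.44845431 0.24604688 0.0301307 ] [0.54551963 0.33737826 0.06811366]
```

```bash
cat >> h.py <<'E'
def ori(a):
    x=np.array([np.cos(a),np.sin(a),0]); y=np.array([0,0,-1.]); z=np.cross(x,y)
    return R.from_matrix(np.stack([x,y,z],1)).as_rotvec()
E
python3 - <<'E'
from h import *
movep([0.47,0.29,0.30],ori(1.25))
f=snap('wrist','w_rest.png'); np.save('w_rest.npy',cloud(f))
print(np.round(np.array(f["extrinsics"]),3).tolist())
# handle axis yaw ~ -0.275 ; opening perp
movep([0.58,0.09,0.30],ori(-0.275+np.pi/2))
hold(0.2)
f=snap('wrist','w_wedge.png'); np.save('w_wedge.npy',cloud(f))
f=snap('scene','s2.png')
s=read_state(); print(s["t"],s["wrist_force"],s["joint_positions"])
E
```

```text
[[0.314, 0.913, 0.259, 0.399], [0.949, -0.302, -0.086, 0.315], [-0.001, 0.273, -0.962, 0.472], [0.0, 0.0, 0.0, 1.0]]
3.9583 [-0.25765099 -0.42116134 -0.52801894] [ 3.82225832e-02  2.73776008e-01  1.41471234e+00  7.77341011e-05
  1.45295605e+00 -1.25928618e+00]
```

```bash
python3 -c "
import cv2,numpy as np
a=cv2.imread('pics/w_rest.png');b=cv2.imread('pics/w_wedge.png')
cv2.imwrite('pics/c1.png',cv2.resize(np.vstack([a,b]),(480,600)))"
```

```text
(no output)
```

View pics/w_rest.png

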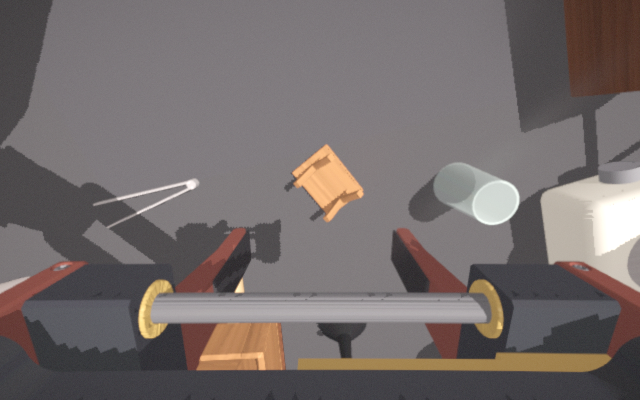

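View pics/w_wedge.png

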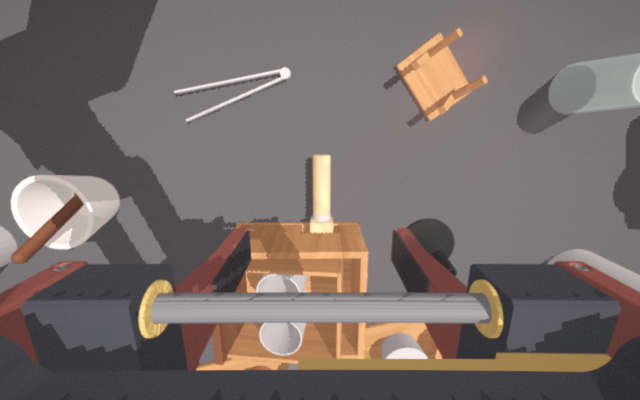

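```bash
python3 - <<'E'
import numpy as np,cv2
W=np.load('w_wedge.npy'); im=cv2.imread('pics/w_wedge.png')
P=W.reshape(-1,3)
ok=~np.isnan(P[:,0])
def fit(m,n):
    Q=P[m&ok]; c=Q.mean(0); w,v=np.linalg.eigh(np.cov(Q[:,:2].T)); d=v[:,1]; d=d*np.sign(d[0] if abs(d[0])>.5 else d[1]); s=(Q[:,:2]-c[:2])@d; t=(Q[:,:2]-c[:2])@np.array([-d[1],d[0]])
    print(n,len(Q),c.round(4),'yaw',np.degrees(np.arctan2(d[1],d[0])).round(2),'s',np.percentile(s,[0,2,98,100]).round(4),'t',np.percentile(t,[0,2,98,100]).round(4),'z',np.percentile(Q[:,2],[5,50,95,100]).round(4)); return c,d
x,y,z=P.T
m=(z>.025)&(z<.06)&(x>.5)&(x<.67)&(y>.03)&(y<.14)
fit(m,'handle'); 
c,d=fit(m&(z>.040),'handletop')
n=np.array([-d[1],d[0]])
Q=P[m&ok]; s=(Q[:,:2]-c[:2])@d; t=(Q[:,:2]-c[:2])@n
for a in np.arange(-.06,.07,.01):
    k=(s>=a)&(s<a+.01)
    if k.sum()>2: print(a.round(3),k.sum(),t[k].min().round(4),t[k].max().round(4),t[k].mean().round(4),Q[k,2].max().round(4))
# case front wall top
m2=(z>.115)&(z<.14)&(x>.58)&(x<.73)&(y>-.12)&(y<.17)
fit(m2,'casetop')
v=W[215:300:4,300:345:8]
# front wall face
m3=(z>.06)&(z<.12)&(x>.58)&(x<.72)&(y>-.12)&(y<.15)
fit(m3,'face')
for f in('w_rest','w_wedge'):
    P=np.load(f+'.npy').reshape(-1,3); ok=~np.isnan(P[:,0]); x,y,z=P.T
    b=(x>.42)&(x<.58)&(y>.22)&(y<.37)
    Q=P[ok&b&(z>.006)]
    r=cv2.minAreaRect((Q[:,:2]*1000).astype(np.float32)); print(f,r, 'base z',np.percentile(Q[:,2],[10,50,90,99]))
    for lo in(.03,.045,.05):
      Qh=Q[Q[:,2]>lo]; print(lo,cv2.minAreaRect((Qh[:,:2]*1000).astype(np.float32)),len(Qh), Qh.mean(0).round(4))
    Qb=Q[(Q[:,2]<.03)]; print('b',cv2.minAreaRect((Qb[:,:2]*1000).astype(np.float32)))
E
```

```text
handle 1364 [0.6165 0.0808 0.0413] yaw -18.58 s [-0.0607 -0.0594  0.0601  0.066 ] t [-0.0333 -0.0237  0.0163  0.0212] z [0.0336 0.0415 0.0485 0.0586]
handletop 910 [0.6243 0.0784 0.0437] yaw -18.97 s [-0.0685 -0.0641  0.052   0.0541] t [-0.0332 -0.0207  0.0175  0.0212] z [0.0403 0.0428 0.0491 0.0586]
-0.06 117 -0.0163 0.0108 -0.0021 0.043
-0.05 105 -0.014 0.0114 -0.0015 0.0437
-0.04 110 -0.0135 0.0122 -0.0006 0.0436
-0.03 109 -0.013 0.0128 -0.0 0.0442
-0.02 103 -0.0125 0.0134 0.0004 0.0447
-0.01 105 -0.012 0.0141 0.0011 0.045
0.0 107 -0.0115 0.0147 0.0015 0.045
0.01 100 -0.0109 0.0154 0.0025 0.0461
0.02 107 -0.0105 0.0161 0.0028 0.0469
0.03 156 -0.0144 0.0212 0.0038 0.0508
0.04 84 -0.0138 0.0212 -0.0007 0.0495
0.05 44 -0.0332 -0.007 -0.0243 0.0586
casetop 2418 [0.6801 0.0413 0.1258] yaw 76.46 s [-0.0773 -0.0718  0.0818  0.0847] t [-0.0497 -0.0359  0.0151  0.0167] z [0.1165 0.1246 0.1382 0.14  ]
face 2435 [0.673  0.0397 0.095 ] yaw 81.25 s [-0.1151 -0.0758  0.0837  0.0879] t [-0.065  -0.0538  0.0155  0.0168] z [0.0642 0.0975 0.1185 0.12  ]
w_rest ((489.89154052734375, 284.600769042968
[... 576 characters left out ...]
, 74.85111236572266), 20.712793350219727)
w_wedge ((496.0889587402344, 293.447509765625), (99.74745178222656, 73.67778778076172), 20.904071807861328) base z [0.00653214 0.00778141 0.05547107 0.06300135]
0.03 ((496.13482666015625, 293.7516784667969), (80.68769836425781, 72.2103271484375), 20.609176635742188) 918 [0.4946 0.2974 0.0497]
0.045 ((496.1374206542969, 293.7526550292969), (80.6821517944336, 72.2103271484375), 20.609176635742188) 606 [0.4942 0.2979 0.0559]
0.05 ((496.16278076171875, 293.76220703125), (80.62796020507812, 72.2103271484375), 20.609176635742188) 476 [0.4951 0.2973 0.0582]
b ((496.0889587402344, 293.447509765625), (99.74745178222656, 73.67778778076172), 20.904071807861328)
```

```bash
python3 - <<'E'
import numpy as np,cv2
P=np.load('w_wedge.npy').reshape(-1,3); P=P[~np.isnan(P[:,0])]
x,y,z=P.T
a=np.radians(-15.7); d=np.array([np.cos(a),np.sin(a)]); n=np.array([-d[1],d[0]])
o=np.array([.6118,.0835])
m=(z>.118)&(z<.132)&(x>.58)&(x<.85)&(y>-.2)&(y<.17); Q=P[m]
X=(Q[:,:2]-o)@d; Y=(Q[:,:2]-o)@n
print('Y range',Y.min(),Y.max(),'X',X.min(),X.max())
F=[]
for b in np.arange(-.13,.08,.01):
    k=(Y>=b)&(Y<b+.01)
    if k.sum()>3:
        xm=np.percentile(X[k],1); F.append((b+.005,xm)); print(round(b,3),k.sum(),xm.round(4))
F=np.array(F[1:-1]); print(np.degrees(np.polyfit(F[:,0],F[:,1],1)[0]))
k=(X<.2)
for b in np.arange(.04,.2,.02):
    k=(X>=b)&(X<b+.02)
    if k.sum()>3: print('side',round(b,2),Y[k].max().round(4),Y[k].min().round(4))
E
```

```text
Y range -0.13753030138308808 0.0632071401966858 X 0.06246368005254761 0.24470206123545668
-0.13 72 0.2208
-0.12 68 0.2205
-0.11 64 0.2203
-0.1 125 0.0638
-0.09 246 0.0637
-0.08 192 0.0635
-0.07 147 0.0634
-0.06 144 0.0636
-0.05 142 0.0634
-0.04 191 0.0634
-0.03 214 0.0634
-0.02 145 0.0633
-0.01 154 0.0629
-0.0 143 0.0631
0.01 150 0.063
0.02 103 0.0631
0.03 102 0.063
0.04 102 0.0626
0.05 431 0.0629
0.06 139 0.0632
-29.999063389297465
side 0.06 0.0627 -0.0965
side 0.08 0.0621 -0.0976
side 0.1 0.0627 -0.0866
side 0.12 0.0616 -0.0863
side 0.16 0.0626 -0.1375
side 0.18 0.0632 -0.1374
```

```bash
cat >> h.py <<'E'
A=np.radians(-15.5); D=np.array([np.cos(A),np.sin(A),0]); N=np.array([-D[1],D[0],0])
O=np.array([.608,.0846,.024])
def fw():
    s=read_state(); F=np.array(s["wrist_force"]); p=np.array(s["position"])-O
    return s["t"],F@D,F@N,F[2],p@D*1e3,p@N*1e3,p[2]*1e3,s["width"]*1e3
def pr(tag=''):
    print(tag,' '.join('%.2f'%q for q in fw()))
E
python3 - <<'E'
from h import *
movep(O+[0,0,.12],ori(A+np.pi/2))
line_to(O,velocity=.12); pr('down')
command_gripper(0.02,60); pr('grip'); hold(.2); pr()
print(np.array(read_state()["moment"]).round(2))
f=snap('wrist','w3.png'); f=snap('scene','s3.png')
E
```

```text
down 5.78 0.71 1.11 -0.39 0.71 0.23 0.80 87.83
grip 6.83 -0.11 -0.73 -0.58 0.01 -0.05 -0.04 23.31
 7.03 0.40 0.18 -0.60 0.01 -0.03 -0.05 23.48
[-0.05 -0.02 -0.06]
```

View pics/s3.png

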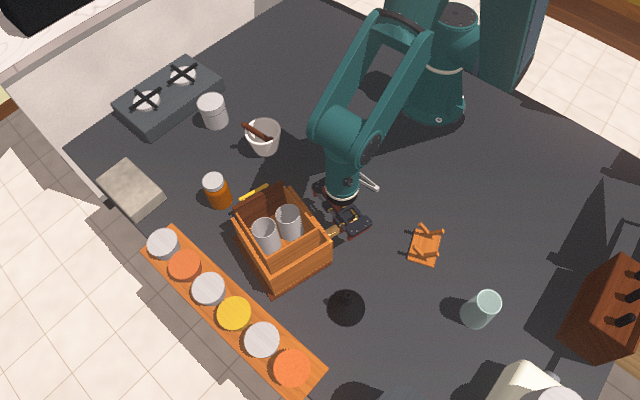

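View pics/w3.png

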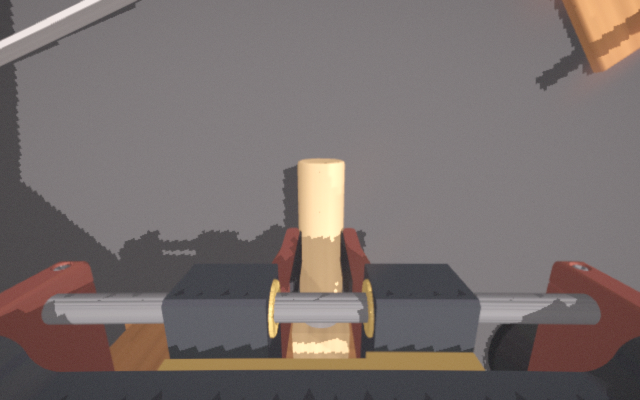

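```bash
python3 - <<'E'
from h import *
for y in (-2,-4,-6,-4,-2,0,2,4):
    line_to(O+N*y*1e-3,velocity=.03); pr(str(y)); 
print(np.array(read_state()["moment"]).round(2))
f=snap('wrist','w4.png')
E
```

```text
-2 7.38 -1.33 3.76 -0.25 -0.09 -1.41 0.12 23.68
-4 7.62 -1.65 6.69 0.69 -0.18 -2.90 0.21 23.33
-6 7.88 -2.05 8.12 0.75 -0.16 -4.22 0.33 23.46
-4 8.12 -1.66 5.18 1.54 -0.21 -3.20 0.20 23.11
-2 8.38 -2.46 2.78 2.66 -0.26 -2.05 0.11 23.25
0 8.62 -3.44 -1.25 3.36 -0.26 -0.66 -0.02 23.90
2 8.88 -2.28 -4.22 3.40 -0.24 0.94 -0.13 23.53
4 9.12 -1.46 -6.98 4.32 -0.13 2.42 -0.14 23.29
[-1.24  0.58 -0.44]
```

View pics/w4.png

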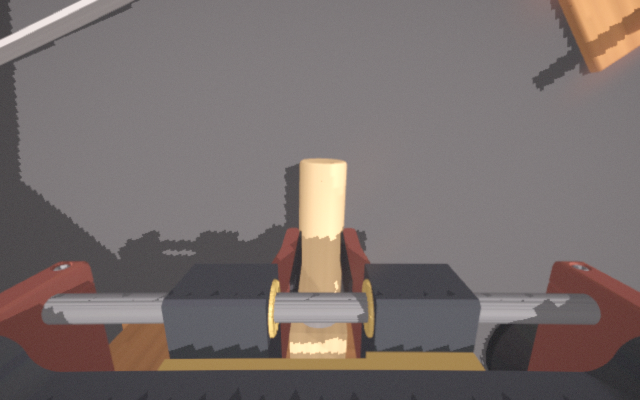

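```bash
cat >> h.py <<'E'
def casemove(f):
    ref=cv2.cvtColor(cv2.imread('pics/s3.png'),cv2.COLOR_BGR2GRAY)
    cur=cv2.cvtColor(f["image"],cv2.COLOR_RGB2GRAY)
    W=np.load('scene1.npy'); q=W-np.array([.6118,.0835,0]); X=q@D; Y=q@N
    m=((X>.05)&(X<.25)&(Y>-.14)&(Y<.07)&(W[...,2]>.08)&(W[...,2]<.14)).astype(np.uint8)*255
    m[:, 305:]=0   # keep away from gripper
    p=cv2.goodFeaturesToTrack(ref,60,.02,4,mask=m)
    n,st,_=cv2.calcOpticalFlowPyrLK(ref,cur,p,None,winSize=(11,11),maxLevel=2)
    K=np.array(f["mtx"]); E=np.linalg.inv(np.array(f["extrinsics"]))
    out=[]
    for a,b,s in zip(p[:,0],n[:,0],st[:,0]):
        w=W[int(round(a[1])),int(round(a[0]))]
        if not s or np.isnan(w[0]): continue
        pj=lambda w:(lambda c:K[:2,:2]@(c[:2]/c[2]))(E[:3,:3]@w+E[:3,3])
        J=(pj(w-D*.001)-pj(w))
        out.append((b-a)@J/(J@J))
    return np.median(out),np.percentile(out,25),np.percentile(out,75),len(out)
E
cat > wig.py <<'E'
from h import *
import sys
def wig(nsweep,lag=1.6,amp=8,step=4,vel=.06,y0=-2,sgn=1,xmax=None):
    for k in range(nsweep):
        fx=[];fy=[]
        tgt=sgn*amp
        for y in np.arange(-tgt,tgt+sgn*.1,sgn*step)[1:]:
            t=fw(); 
            x=t[4]-lag
            line_to(O+D*x*1e-3+N*(y0+y)*1e-3,velocity=vel)
            t=fw(); fx.append(t[1]); fy.append(t[2])
        print(k,'t%.2f x%.2f y%.2f z%.2f w%.1f'%(t[0],t[4],t[5],t[6],t[7]),'fx',np.round(fx,1),'fy',np.round(fy,1),'fz%.1f'%t[3])
        sgn=-sgn
        if xmax and t[4]<xmax: break
    return sgn
E
python3 - <<'E'
from wig import *
f=grab_frame('scene'); print(casemove(f))
wig(4,sgn=-1)
f=snap('scene','s4.png'); print(casemove(f)); print(np.array(read_state()["moment"]).round(2))
E
```

```text
(np.float64(-0.007387708003795991), np.float64(-0.029332298909951062), np.float64(0.027004972025877372), 41)
0 t10.22 x-0.55 y-6.55 z0.63 w23.2 fx [3.4 4.4 3.3 3.4] fy [-4.2  2.8  6.7 12.6] fz-0.5
1 t11.22 x-1.17 y3.68 z0.02 w23.2 fx [3.7 4.8 5.6 7.2] fy [ 6.1  1.  -4.4 -9.4] fz-0.2
2 t12.22 x-1.83 y-6.89 z0.54 w23.6 fx [5.8 4.9 4.8 4.7] fy [-4.2  1.7  6.2 11.1] fz-1.0
3 t13.22 x-2.49 y3.53 z0.02 w23.6 fx [4.6 6.6 6.3 6.6] fy [  6.4   1.2  -4.6 -10.3] fz0.4
(np.float64(0.019457544118504786), np.float64(0.0035233446802344177), np.float64(0.10268332911911507), 41)
[-2.02 -0.76 -0.75]
```

```bash
cat > wig2.py <<'E'
from h import *
def wig(nsweep,lag=2.2,amp=7,step=7,vel=.1,y0=-2,yaw=.06,sgn=1,xmax=None):
    for k in range(nsweep):
        fx=[];fy=[];xs=[]
        tgt=sgn*amp
        for y in np.arange(-tgt,tgt+sgn*.1,sgn*step)[1:]:
            x=fw()[4]-lag
            line_to(O+D*x*1e-3+N*(y0+y)*1e-3,velocity=vel,orientation=ori(A+np.pi/2+yaw*y/amp))
            t=fw(); fx.append(t[1]); fy.append(t[2])
        M=np.array(read_state()["moment"])
        print(k,'t%.2f x%.2f y%.2f z%.2f w%.1f'%(t[0],t[4],t[5],t[6],t[7]),'fx',np.round(fx,1),'fy',np.round(fy,1),'fz%.1f'%t[3],'Mz%.2f'%M[2])
        sgn=-sgn
        if xmax and t[4]<xmax: break
    return sgn
E
python3 - <<'E'
from wig2 import *
wig(2,sgn=-1)
f=snap('scene','s4.png'); print(casemove(f))
wig(2,sgn=-1,yaw=.12)
f=snap('scene','s5.png'); print(casemove(f))
f=snap('wrist','w5.png')
E
```

```text
0 t13.78 x-4.54 y-6.82 z0.30 w23.1 fx [5.7 3.2] fy [0.2 9.2] fz-0.6 Mz0.80
1 t14.28 x-8.26 y3.41 z-0.38 w22.2 fx [5.  5.5] fy [-0.  -5.3] fz-1.5 Mz-0.60
(np.float64(0.027247877604520944), np.float64(-0.026487300144592385), np.float64(0.1299264355007175), 41)
0 t14.84 x-13.25 y-8.79 z0.04 w20.4 fx [2.9 2.1] fy [-1.4  0.5] fz1.9 Mz0.01
1 t15.38 x-19.68 y4.79 z-0.34 w19.8 fx [ 0.7 -0.5] fy [-0.7  0.2] fz1.5 Mz-0.05
(np.float64(0.0392872791416393), np.float64(-0.008379470454215132), np.float64(0.24154827200533377), 41)
```

View pics/w5.png

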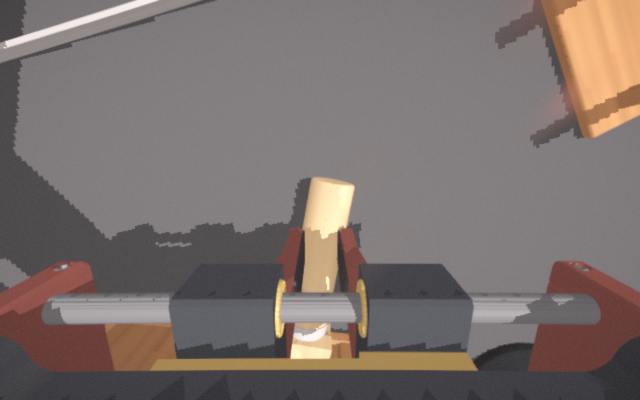

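```bash
cat >> h.py <<'E'
def handle(f,lo=.036):
    W=cloud(f); im=f["image"].astype(int)
    q=W-np.array([O[0],O[1],0]); X=q@D; Y=q@N
    m=(W[...,2]>lo)&(W[...,2]<.052)&(X>-.16)&(X<.062)&(abs(Y)<.06)&(im[...,0]>110)&(im[...,0]-im[...,2]>25)&(im[...,1]>90)
    x,y,z=X[m],Y[m],W[...,2][m]
    e=np.percentile(x,1); k=(x<e+.05)
    p=np.polyfit(x[k],y[k],1)
    return dict(n=m.sum(),xend=e*1e3,yend=np.polyval(p,e)*1e3,yaw=p[0],zmax=np.percentile(z[k],98),ztop_slope=None)
E
python3 - <<'E'
from wig2 import *
t=fw()
line_to(O+D*t[4]*1e-3+N*-2e-3,velocity=.06,orientation=ori(A+np.pi/2)); pr()
f=snap('wrist','w6.png'); print(handle(f))
g=snap('top','t6.png'); g=snap('scene','s6.png'); print(casemove(g))
np.save('w6.npy',cloud(f))
E
```

```text
15.74 -0.22 1.04 1.61 -20.06 -2.12 -0.13 19.98
{'n': np.int64(2608), 'xend': np.float64(-31.255431226404035), 'yend': np.float64(-0.07512232000619065), 'yaw': np.float64(-0.01939548714803107), 'zmax': np.float64(0.040146684912150676), 'ztop_slope': None}
(np.float64(0.025142471952836837), np.float64(-0.006689681014745715), np.float64(0.3812719285258206), 41)
```

View pics/w6.png

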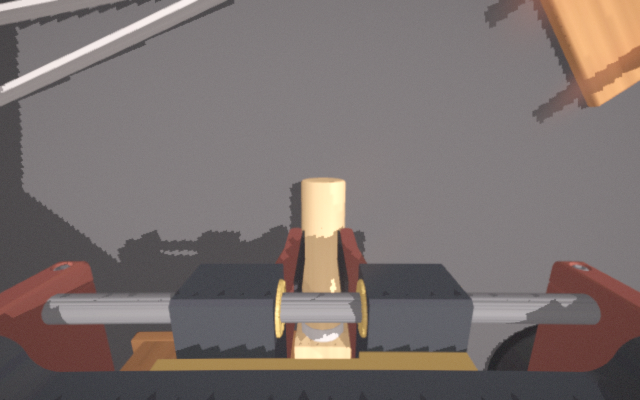

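View pics/s6.png

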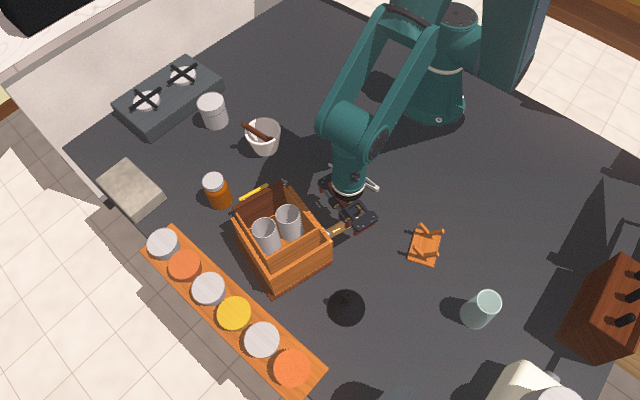

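```bash
python3 - <<'E'
from h import *
command_gripper(.05); pr()
f=snap('wrist','w7.png'); W=cloud(f); np.save('w7.npy',W)
q=W-np.array([O[0],O[1],0]); X=(q@D)*1e3; Y=(q@N)*1e3; Z=W[...,2]*1e3
for r in range(150,350,10):
    k=(abs(Y[r])<25)&(Z[r]>25)&(Z[r]<60)
    if k.sum()>4: print(r,k.sum(),np.nanmedian(X[r][k]).round(1),'Y',np.nanmin(Y[r][k]).round(1),np.nanmax(Y[r][k]).round(1),'Z',np.nanpercentile(Z[r][k],[5,50,95]).round(1))
E
```

```text
16.55 -0.37 0.41 0.25 -19.58 -2.02 0.00 50.13
180 34 -58.7 Y -11.3 10.1 Z [25.4 26.1 27.2]
190 43 -54.1 Y -13.3 12.8 Z [26.7 32.7 34.7]
200 42 -48.1 Y -13.5 12.2 Z [26.8 33.4 34.9]
210 42 -41.9 Y -13.5 12.3 Z [27.  33.6 35.8]
220 43 -35.7 Y -13.5 13.2 Z [27.3 34.4 36.1]
230 45 -29.5 Y -13.7 24.7 Z [27.3 35.  36.7]
240 51 -23.4 Y -13.9 24.8 Z [29.3 36.1 49.8]
250 49 -16.9 Y -14.0 23.3 Z [28.7 36.4 53.5]
260 48 -10.4 Y -14.0 23.2 Z [31.4 37.1 51.6]
270 45 -3.8 Y -14.1 23.4 Z [29.9 37.7 47.3]
280 42 3.1 Y -14.2 13.3 Z [29.9 37.9 39.7]
290 41 9.8 Y -14.4 12.6 Z [30.6 38.6 40.6]
330 51 38.1 Y -18.0 16.5 Z [31.5 40.9 43.4]
340 55 43.8 Y -18.4 16.8 Z [42.1 43.2 44. ]
```

View pics/w7.png

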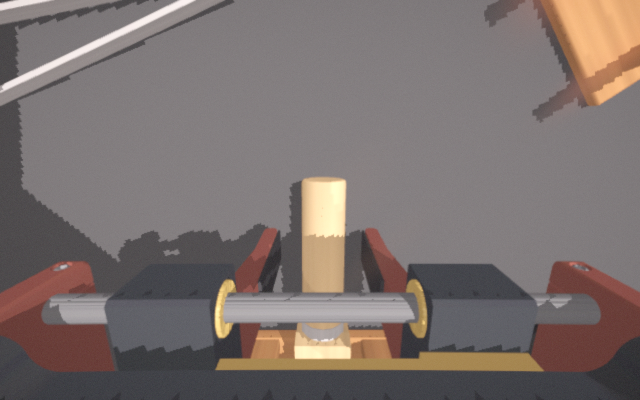

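```bash
python3 - <<'E'
from h import *
W=np.load('w7.npy'); print('counter z',(W[100:180:20,250:420:40,2]*1e3).round(1).tolist())
W6=np.load('w6.npy'); 
f=snap('scene','s7.png'); S=cloud(f); S1=np.load('scene1.npy')
for n,P in(('s1',S1),('s7',S)):
    q=P-np.array([O[0],O[1],0]); X=(q@D)*1e3; Y=(q@N)*1e3; Z=P[...,2]*1e3
    for a in range(-70,50,10):
        k=(X>a)&(X<a+10)&(abs(Y)<20)&(Z>15)&(Z<60)
        if k.sum()>4: print(n,a,k.sum(),Z[k].max().round(1),np.percentile(Z[k],[80]).round(1),'Y',Y[k].min().round(1),Y[k].max().round(1))
print(casemove(f))
cv2.imwrite('pics/s7c.png',cv2.resize(f["image"][180:300,230:400,::-1],None,fx=4,fy=4,interpolation=cv2.INTER_CUBIC))
E
```

```text
counter z [[-1.1, -1.7, -1.0, -1.3, -0.8], [-0.2, -1.4, 0.7, -0.7, -1.5], [-0.9, -0.5, -0.5, -0.3, -0.4], [0.4, -0.2, -0.0, -0.8, -0.6]]
s1 -50 36 45.1 [41.9] Y -11.7 13.8
s1 -40 31 45.1 [42.3] Y -11.2 13.8
s1 -30 36 45.7 [43.5] Y -12.6 13.8
s1 -20 31 47.6 [43.9] Y -11.5 14.3
s1 -10 36 47.2 [43.7] Y -11.4 14.3
s1 0 38 48.0 [44.5] Y -9.7 13.1
s1 10 33 47.1 [44.8] Y -12.2 13.6
s1 20 37 46.2 [44.] Y -11.7 13.2
s1 30 38 49.2 [45.5] Y -14.1 13.5
s1 40 18 46.3 [45.7] Y -9.2 13.4
s7 -20 16 42.7 [37.9] Y -9.2 13.0
s7 -10 31 42.1 [39.5] Y -12.7 13.2
s7 0 35 42.2 [40.5] Y -10.9 12.6
s7 10 36 43.8 [41.9] Y -12.8 13.1
s7 20 34 44.5 [42.4] Y -12.4 13.1
s7 30 35 46.5 [43.9] Y -13.0 13.1
s7 40 21 51.3 [48.1] Y -17.3 13.6
(np.float64(0.0283658062786591), np.float64(-0.020264742526366557), np.float64(0.11475032164806581), 41)
```

View pics/s7c.png

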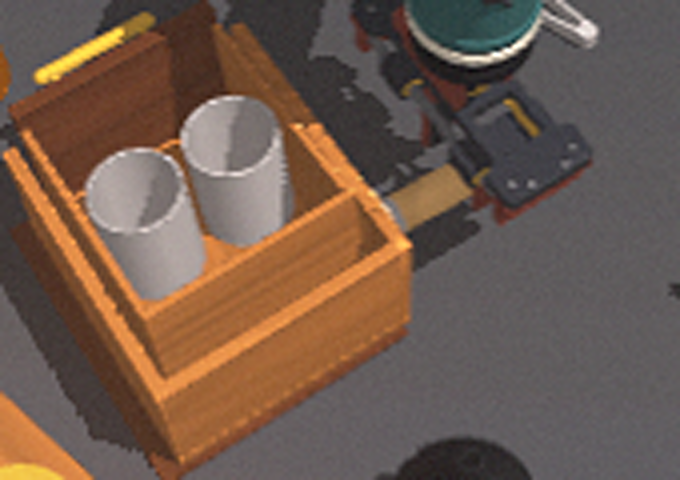

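```bash
python3 - <<'E'
from wig2 import *
b=O+D*-.005+N*-.001
line_to(b+[0,0,-.006],velocity=.1,orientation=ori(A+np.pi/2)); pr()
command_gripper(.02,25); pr('25N'); 
print(np.array(read_state()["moment"]).round(2))
f=snap('scene','s8.png'); print(casemove(f))
S=cloud(f); q=S-np.array([O[0],O[1],0]); X=(q@D)*1e3; Y=(q@N)*1e3; Z=S[...,2]*1e3
for a in range(-70,50,10):
        k=(X>a)&(X<a+10)&(abs(Y)<20)&(Z>15)&(Z<60)
        if k.sum()>4: print(a,k.sum(),Z[k].max().round(1),np.percentile(Z[k],[80]).round(1))
command_gripper(.02,45); pr('45N')
f=snap('wrist','w8.png')
E
```

```text
16.96 -0.56 -0.78 0.29 -4.52 -1.01 -6.26 50.01
25N 17.48 -0.46 0.22 0.85 -5.29 -0.88 -5.92 25.61
[0.16 0.19 0.02]
(np.float64(0.032114372973806704), np.float64(-0.0002226462674836776), np.float64(0.15707478689225327), 41)
0 29 59.5 [43.]
10 35 44.3 [42.]
20 36 44.8 [41.7]
30 34 46.4 [43.]
40 21 51.1 [46.8]
45N 17.74 -1.78 1.03 2.46 -5.30 -0.90 -5.98 25.18
```

View pics/w8.png

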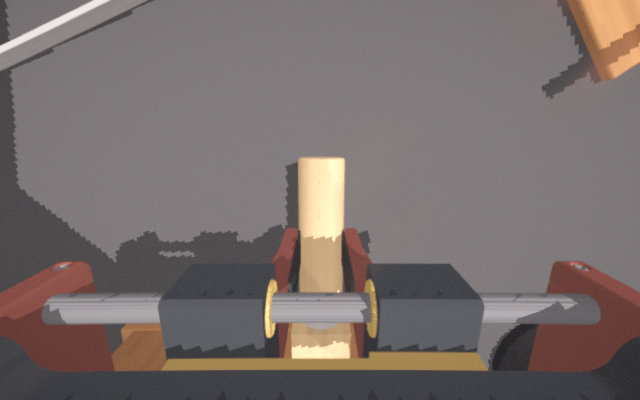

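```bash
python3 - <<'E'
from wig2 import *
b=O+D*-.005+N*-.001
command_gripper(.034)
line_to(b+[0,0,-.0100],velocity=.05); pr()
command_gripper(.02,45); pr('45N'); 
# raise to level
line_to(b+[0,0,-.005],velocity=.03); pr('up')
line_to(b+[0,0,-.003],velocity=.03); pr('up')
E
```

```text
18.43 -0.81 -0.16 -0.30 -5.31 -1.15 -10.42 33.80
45N 18.73 -0.23 0.36 -1.00 -5.10 -0.98 -10.00 26.56
up 19.04 -1.74 1.31 -3.54 -5.76 -1.15 -5.18 26.71
up 19.29 -0.17 -0.03 -5.67 -5.82 -1.24 -3.41 27.00
```

```bash
sed -i 's/O+D\*x\*1e-3+N/O+np.array([0,0,zo])+D*x*1e-3+N/; s/xmax=None):/xmax=None,zo=-.0035):/; s/y0=-2/y0=-3/' wig2.py; python3 - <<'E'
from wig2 import *
wig(4,sgn=-1,yaw=.06,lag=2.2,amp=8,step=8)
f=snap('scene','s9.png'); print(casemove(f))
f=snap('wrist','w9.png')
E
```

```text
0 t19.79 x-8.47 y-10.49 z-3.11 w27.8 fx [4.9 0.9] fy [1.8 2.7] fz-4.0 Mz0.36
1 t20.29 x-13.49 y3.56 z-3.50 w28.1 fx [-1.2  1.6] fy [ 0.8 -5.5] fz-3.2 Mz-0.56
2 t20.79 x-18.50 y-9.81 z-3.19 w27.2 fx [-1.3 -1.6] fy [-3.3  4. ] fz-4.6 Mz0.50
3 t21.29 x-23.21 y3.55 z-3.54 w27.2 fx [-2.5 -0.1] fy [ 0.3 -5.5] fz-2.4 Mz-0.63
(np.float64(0.031169808155968978), np.float64(-0.037155109566990675), np.float64(0.18674980926788137), 41)
```

View pics/w9.png

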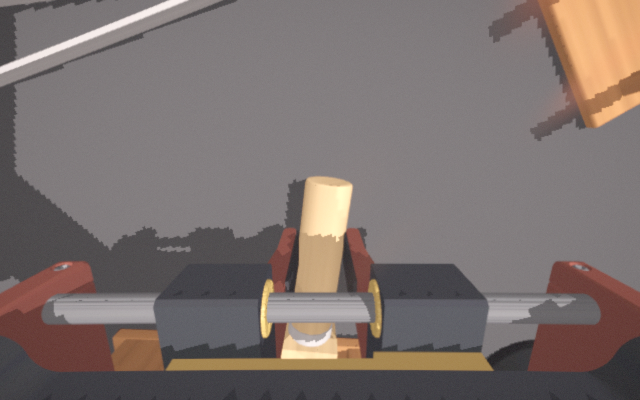

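```bash
cat >> h.py <<'E'
def hend(f):
    W=cloud(f); q=W-np.array([O[0],O[1],0]); X=(q@D)*1e3; Y=(q@N)*1e3; Z=W[...,2]*1e3
    r0=None; 
    m=(Z>20)&(Z<60)&(np.arange(640)[None,:]>285)&(np.arange(640)[None,:]<365)
    rows=[r for r in range(100,225) if (m[r]&(abs(Y[r])<40)).sum()>15]
    r0=rows[0]; pts=[(np.median(X[r][m[r]]),np.median(Y[r][m[r]]),np.percentile(Z[r][m[r]],90)) for r in rows if r>=r0+4]
    pts=np.array(pts); xe=np.percentile(X[r0+1:r0+4][m[r0+1:r0+4]],20)
    px=np.polyfit(pts[:,0],pts[:,1],1); pz=np.polyfit(pts[:,0],pts[:,2],1)
    return 'row %d xend %.1f yend %.1f yaw %.3f ztop_end %.1f pitch %.3f'%(r0,xe,np.polyval(px,xe),px[0],np.polyval(pz,xe),pz[0])
E
python3 - <<'E'
from wig2 import *
command_gripper(.03,60)
t=fw()
f=snap('wrist','w10.png'); print(hend(f))
E
```

```text
row 178 xend -64.3 yend 7.3 yaw -0.066 ztop_end 42.1 pitch 0.076
```

```bash
python3 - <<'E'
from wig2 import *
t=fw()
line_to(O+np.array([0,0,-.0035])+D*t[4]*1e-3+N*.002,velocity=.1,orientation=ori(A+np.pi/2-.05)); 
command_gripper(.02,60); pr()
print(hend(grab_frame('wrist')))
wig(2,sgn=-1,yaw=-.1,lag=2.0,amp=10,step=10)
print(hend(grab_frame('wrist')))
wig(2,sgn=-1,yaw=-.1,lag=2.5,amp=10,step=5)
print(hend(grab_frame('wrist')))
f=snap('scene','s10.png'); print(casemove(f))
E
```

```text
22.25 0.92 2.30 0.39 -22.63 2.58 -3.19 26.28
row 176 xend -64.3 yend 5.1 yaw -0.063 ztop_end 41.5 pitch 0.106
0 t22.80 x-23.88 y-12.92 z-3.20 w25.7 fx [3.8 4.3] fy [0.5 0.5] fz-1.3 Mz0.20
1 t23.30 x-26.83 y7.05 z-3.38 w26.6 fx [2.9 4.5] fy [ 0.6 -0.5] fz-1.4 Mz-0.13
row 177 xend -68.8 yend 11.8 yaw -0.108 ztop_end 41.8 pitch 0.072
0 t24.35 x-30.45 y-13.46 z-3.07 w25.8 fx [6.2 6.9 7.6 6.5] fy [-0.5 -0.7 -1.   0.2] fz-0.8 Mz0.05
1 t25.35 x-33.74 y7.08 z-3.13 w26.5 fx [5.8 5.9 7.1 6.5] fy [0.7 0.8 1.2 1.2] fz-1.1 Mz0.05
row 176 xend -75.6 yend 11.8 yaw -0.114 ztop_end 41.6 pitch 0.108
(np.float64(0.051371567527015896), np.float64(-0.039955740351614984), np.float64(0.47911775116913946), 41)
```

```bash
python3 - <<'E'
from wig2 import *
wig(4,sgn=-1,yaw=-.09,lag=2.7,amp=10,step=10,vel=.12)
print(hend(grab_frame('wrist')))
f=snap('scene','s11.png'); print(casemove(f))
E
```

```text
0 t25.95 x-37.84 y-13.41 z-3.36 w26.1 fx [4.8 5.9] fy [0.3 1.2] fz-1.8 Mz0.18
1 t26.45 x-42.70 y6.83 z-3.52 w26.0 fx [5.4 4.8] fy [-0.2 -0.7] fz-1.5 Mz-0.07
2 t26.95 x-48.92 y-13.40 z-3.64 w26.1 fx [3.5 2.9] fy [0.1 1.3] fz-1.5 Mz0.08
3 t27.45 x-55.42 y6.83 z-3.71 w26.1 fx [2.6 4.1] fy [-0.  -0.1] fz-1.4 Mz-0.04
row 177 xend -97.3 yend 11.1 yaw -0.102 ztop_end 41.6 pitch 0.066
(np.float64(0.0135136464404766), np.float64(-0.14871406578376326), np.float64(0.38343169760833395), 41)
```

```bash
python3 - <<'E'
from wig2 import *
wig(5,sgn=-1,yaw=-.075,lag=2.7,amp=9,step=9,vel=.12,xmax=-86)
print(hend(grab_frame('wrist')))
f=snap('scene','s12.png'); print(casemove(f))
E
```

```text
0 t28.05 x-63.11 y-12.26 z-3.73 w26.0 fx [1.  0.5] fy [1.2 0.4] fz-0.9 Mz0.11
1 t28.55 x-69.31 y5.92 z-3.66 w26.0 fx [2.2 1.7] fy [ 0.5 -1.6] fz-1.6 Mz-0.05
2 t29.05 x-77.09 y-12.45 z-3.89 w26.3 fx [-0.4  0. ] fy [1.1 0.4] fz-1.6 Mz-0.05
3 t29.55 x-83.13 y6.02 z-3.59 w25.9 fx [0.6 0.7] fy [0.5 0.2] fz-2.8 Mz0.06
4 t30.05 x-88.74 y-12.11 z-3.51 w25.9 fx [ 0.5 -0.2] fy [-0.   0.5] fz-1.9 Mz0.03
row 176 xend -130.4 yend -14.6 yaw 0.060 ztop_end 41.4 pitch 0.098
(np.float64(-0.0024203285892191815), np.float64(-1.1348695001291513), np.float64(0.7155603196983946), 41)
```

View pics/s12.png

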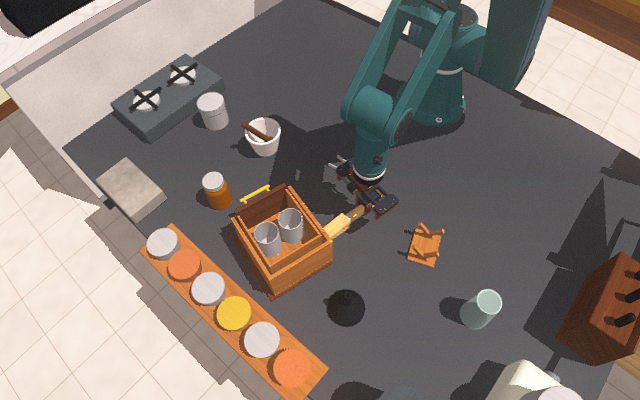

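```bash
python3 - <<'E'
from h import *
t=fw()
line_to(O+np.array([0,0,-.0035])+D*-.095+N*-.003,velocity=.06,orientation=ori(A+np.pi/2)); pr()
line_to(O+np.array([0,0,-.0035])+D*-.118+N*-.003,velocity=.08); pr()
f=grab_frame('wrist'); print(hend(f)); cv2.imwrite('pics/w13.png',f["image"][:,:,::-1])
f=snap('scene','s13.png'); print(casemove(f))
E
```

```text
30.48 -1.26 0.16 -3.36 -94.97 -2.67 -3.52 26.26
 30.92 0.02 0.35 -2.75 -118.69 -3.14 -3.47 25.93
row 176 xend -160.2 yend -2.6 yaw -0.011 ztop_end 41.7 pitch 0.099
(np.float64(0.028217602944319572), np.float64(-1.1279539645420384), np.float64(0.6567438932054838), 41)
```

View pics/s13.png

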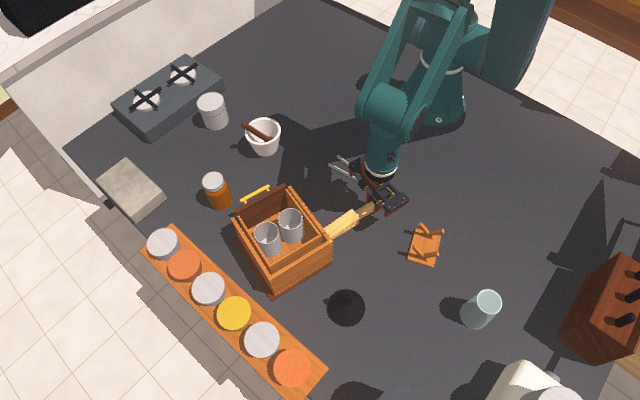

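View pics/w13.png

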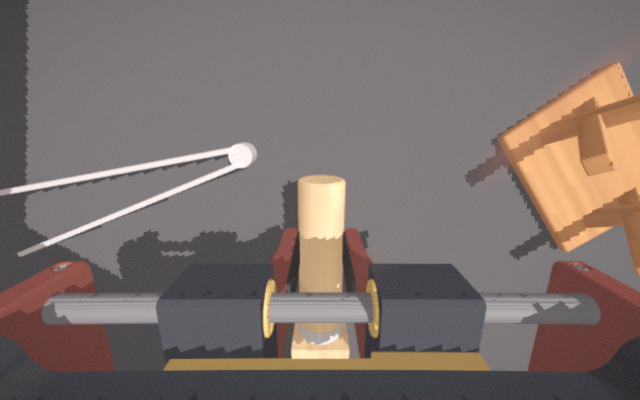

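```bash
cat >> h.py <<'E'
YR=np.radians(20.7); U=np.array([np.cos(YR),np.sin(YR),0]); V=np.array([-U[1],U[0],0])
C=np.array([.4962,.2936,0]); T=C-.011*U
E
python3 - <<'E'
from h import *
p=np.array(read_state()["position"])
line_to(p-D*.02+[0,0,.10],velocity=.12); pr()
movep(T+[0,0,.13],ori(YR+np.pi/2)); pr()
line_to(T+[0,0,.085],velocity=.1); hold(.2)
f=snap('wrist','w14.png'); np.save('w14.npy',cloud(f)); np.save('w14e.npy',f["extrinsics"])
g=snap('scene','s14.png'); np.save('s14.npy',cloud(g)); g=snap('top','t14.png'); np.save('t14.npy',cloud(g)); pr()
q=np.load('w14.npy'); 
print(read_state()["position"], read_state()["joint_positions"])
E
```

```text
32.02 -0.25 0.86 -2.20 -137.81 -3.04 96.20 26.00
 32.74 -1.15 -0.66 -2.82 -173.08 164.46 105.02 26.01
 33.69 -0.09 0.00 -2.13 -172.25 165.25 61.46 25.80
[0.48617586 0.28987304 0.08546213] [ 4.15633507e-01  4.53406748e-01  1.71948668e+00 -2.96146953e-05
  9.67832024e-01 -1.51653605e+00]
```

View pics/w14.png

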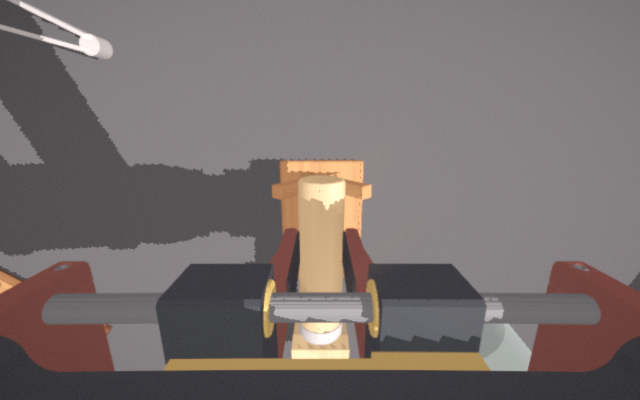

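View pics/s14.png

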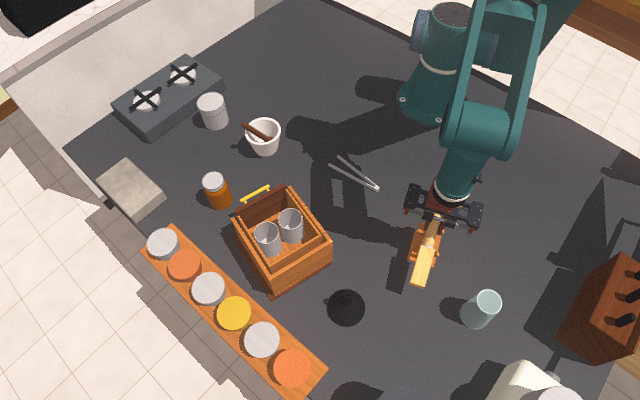

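```bash
python3 - <<'E'
from h import *
W=np.load('w14.npy'); q=W-C; X=(q@U)*1e3; Y=(q@V)*1e3; Z=W[...,2]*1e3
for r in range(156,300,8):
    k=(np.arange(640)>300)&(np.arange(640)<343)
    print(r,X[r][k&(Z[r]>0)].mean().round(1) if (k&(Z[r]>0)).any() else None,np.nanpercentile(Z[r][k],[5,50,95]).round(1), np.nanmedian(Y[r][k]).round(1))
k=(Z>50)&(Z<70)&(X>-60)&(X<-25)&(abs(Y)<45); print('notch pts',X[k].min(),X[k].max(),Y[k].min(),Y[k].max(),Z[k].max())
E
```

```text
156 -53.1 [-1.2 -0.4  0.8] 0.8
164 -46.9 [6.5 7.5 8.7] 0.8
172 -39.7 [6.2 7.3 8.2] 0.8
180 -51.6 [97.7 98.5 99.9] 0.6
188 -48.8 [103.  107.3 109.1] 0.6
196 -44.1 [102.  107.  108.5] 0.6
204 -39.5 [102.7 106.8 109.3] 0.6
212 -34.9 [102.4 107.3 108.7] 0.6
220 -30.1 [102.1 107.  108.8] 0.6
228 -25.1 [102.  107.1 108.5] 0.6
236 -20.2 [102.1 107.3 108.6] 0.6
244 -15.3 [102.8 107.2 108.8] 0.6
252 -10.1 [102.4 107.1 109.2] 0.6
260 -4.9 [101.9 107.  108.9] 0.6
268 0.4 [101.3 107.2 108.9] 0.6
276 6.5 [101.3 106.7 109. ] 0.7
284 11.2 [ 99.3 107.3 108.8] 0.7
292 -38.2 [187.5 188.2 188.8] 0.5
notch pts -40.04285604937009 -29.685197649577376 -35.54518772946023 36.199229316613675 65.20679023909298
```

```bash
python3 - <<'E'
from h import *
def P(tag):
    s=read_state(); print(tag,'%.2f'%s["t"],np.round(np.array(s["position"])*1e3,1),np.round(s["wrist_force"],1),np.round(s["moment"],2),'w%.1f'%(s["width"]*1e3))
line_to(T+[0,0,.050],velocity=.08); P('')
for z in(.047,.045,.043,.041,.0395):
    line_to(T+[0,0,z],velocity=.03); P(z)
    if read_state()["wrist_force"][2]>6: break
hold(.2);P('')
f=snap('wrist','w15.png'); W=cloud(f)
q=W-C; X=(q@U)*1e3; Y=(q@V)*1e3; Z=W[...,2]*1e3
for r in range(164,300,12):
    k=(np.arange(640)>300)&(np.arange(640)<343)
    print(r,np.nanmean(X[r][k]).round(1),np.nanpercentile(Z[r][k],[5,50,95]).round(1))
g=snap('scene','s15.png')
E
```

```text
34.27 [485.8 289.7  49.7] [-0.6 -0.5 -2.9] [ 0.    0.09 -0.03] w25.7
0.047 34.52 [486.  289.8  47.2] [-0.1 -0.6 -3.2] [0.01 0.06 0.06] w25.9
0.045 34.77 [485.8 289.7  45. ] [-0.   0.7 -4. ] [ 0.07  0.09 -0.  ] w26.2
0.043 35.02 [485.9 289.8  42.9] [ 0.1 -0.3 -2.9] [0.08 0.1  0.  ] w26.4
0.041 35.27 [486.1 290.2  42. ] [-2.9  0.9  6.6] [0.14 0.57 0.19] w25.9
 35.48 [486.1 290.2  42. ] [-3.2  0.6  6.8] [0.18 0.57 0.21] w26.2
164 -52.6 [-1.7 -0.6  0.4]
176 -49.5 [ 6.5 42.3 43.7]
188 -49.1 [59.7 63.2 65.2]
200 -42.2 [58.5 63.3 65.2]
212 -35.2 [59.  63.4 65.2]
224 -28.0 [59.4 63.7 65.4]
236 -20.5 [58.4 63.2 65.2]
248 -13.0 [58.4 63.5 65.3]
260 -5.2 [57.7 63.7 65. ]
272 2.8 [57.2 63.5 65.6]
284 11.7 [57.3 63.1 65.9]
296 -38.9 [146.2 147.  147.8]
```

View pics/w15.png

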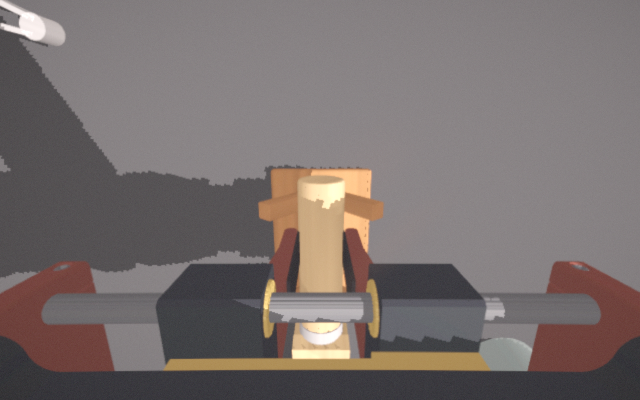

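```bash
python3 - <<'E'
from h import *
def P(tag):
    s=read_state(); print(tag,'%.2f'%s["t"],np.round(np.array(s["position"])*1e3,1),np.round(s["wrist_force"],1),'w%.1f'%(s["width"]*1e3))
command_gripper(.02,12); P('12N'); hold(.4); P('')
line_to(T+[0,0,.0418],velocity=.02); P('')
command_gripper(.05); hold(.3); P('open')
f=snap('wrist','w16.png')
line_to(T+[0,0,.15],velocity=.12); P('up')
line_to(T-U*.10+[0,0,.22],velocity=.2); hold(.2)
f=snap('wrist','w17.png'); W=cloud(f); q=W-C; X=(q@U)*1e3; Y=(q@V)*1e3; Z=W[...,2]*1e3
g=snap('scene','s17.png'); print(casemove(g))
for a in range(-60,160,10):
    k=(X>a)&(X<a+10)&(abs(Y)<14)&(Z>40)&(Z<75)
    if k.sum()>4: print(a,k.sum(),'Y',np.percentile(Y[k],[1,99]).round(1),'Z',np.percentile(Z[k],[50,97]).round(1))
k=(abs(Y)<10)&(Z>55)&(Z<75)&(X<0); print('end',np.nanmin(X[k]))
P('')
E
```

```text
12N 35.79 [486.5 290.4  41.9] [-1.9  1.2  6.7] w27.2
 36.19 [486.5 290.4  41.9] [-2.3  0.5  6.7] w27.0
 36.44 [486.5 290.1  42.2] [-0.1  1.3  4.1] w27.0
open 37.31 [485.9 289.7  41.8] [ 0.8  0.  -0. ] w49.9
up 38.41 [485.3 289.4 149.3] [-0.9  0.5  0.2] w50.0
(np.float64(0.10797382701967294), np.float64(-0.23300779188288473), np.float64(0.7355491005306575), 39)
-60 139 Y [-12.4  12.7] Z [54.8 64.5]
-50 159 Y [-12.4  13.1] Z [63.3 65.6]
-40 153 Y [-12.5  13.2] Z [63.2 65.8]
-30 151 Y [-12.6  13.3] Z [63.4 65.6]
-20 146 Y [-12.7  13.4] Z [63.3 65.9]
-10 143 Y [-12.8  13.5] Z [63.1 65.7]
0 146 Y [-12.9  13.6] Z [63.3 65.6]
10 139 Y [-13.   13.7] Z [63.3 65.6]
20 140 Y [-13.1  13.8] Z [63.3 65.7]
30 61 Y [-13.3  13.9] Z [61.  64.9]
80 91 Y [-13.4  12.7] Z [62.7 64.3]
90 94 Y [-13.5  12.9] Z [60.8 62.5]
100 98 Y [-13.7  13. ] Z [58.7 60.3]
110 100 Y [-13.9  13.1] Z [56.8 58.3]
120 92 Y [-14.   13.3] Z [54.7 56.1]
130 84 Y [-12.7  13.5] Z [52.4 54.5]
140 68 Y [-12.9  13.6] Z [50.8 52. ]
end -52.39540681839715
 39.47 [392.6 254.4 219.3] [0.8 0.5 0.5] w50.1
```

View pics/w17.png

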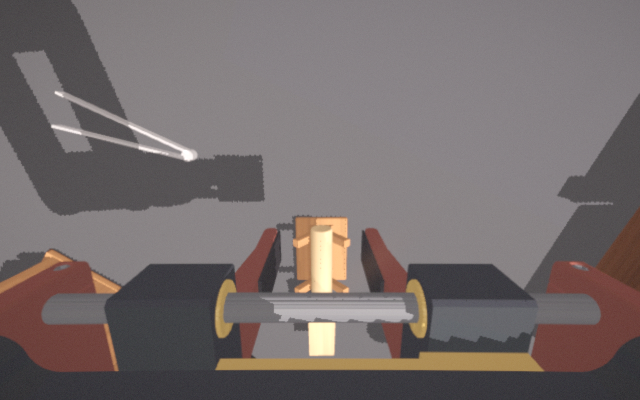

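View pics/s17.png

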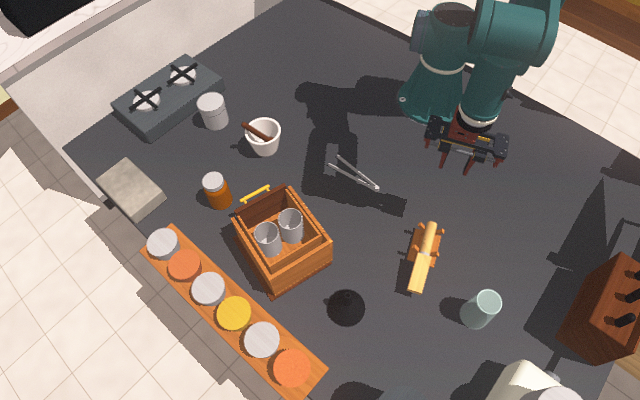

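```bash
python3 -c "
from h import *
f=grab_frame('scene')
for l in['mortar','tumbler','funnel','jar','dabba','tongs']:
    r=search_frame(f,l); print(l,np.round(tow(f,r[0]['position']),3) if r else None)
print(read_state()['t']); hand_in()"
```

```text
mortar [ 0.534 -0.293  0.072]
tumbler [0.589 0.494 0.1  ]
funnel [0.774 0.24  0.028]
jar [ 0.769 -0.229  0.086]
dabba [ 0.57  -0.483  0.087]
tongs [0.44  0.002 0.01 ]
39.8167
the job is handed in; nothing more can be done
```

The wedge is out, and its handle lies released in both notches of the rest. I handed the job in at 39.8 s of the 54 s allowed; no verdict came back.

**Getting it loose:** My first grip and sweeps slipped along the handle and let it droop a few millimetres. I regripped lower and swung the handle side to side with the gripper turning along with it, pulling with at most about 8 N, and it slid free.

**Setting it down:** I lowered it into the notches until it pressed up with about 7 N. I let it settle there with the grip eased to 12 N, then opened the fingers and backed the arm away.

**Last checks:**

| What | Result |
|---|---|
| Handle | Level, top about 65.7 mm above the counter (66 mm expected), within about 1 mm of centre along and across the notches |
| Case | Moved about 0.1 mm by picture tracking; individual tracked points were less sure, about ±0.7 mm |
| Bystanders | All found within about 6 mm of their first measured places, about the network's own error |
| Bin | Looks shut in the pictures, but I did not measure its tilt |

None of these checks failed or disagreed.

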